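# Set the battery charger's push-and-turn dial to suit the pack, then dock the pack

## Task

A coloured battery pack waits in the mouth of the charger's lane. First set the charger's dial to the coloured mark that matches that pack (it only turns while it is pushed down; press it no harder than it needs, and leave it sprung up and clicked in at the mark), and then push the pack along the lane until it is fully home against the contacts. Leave the two other packs, the screwdriver, the wooden offcut and the tape roll where they lie.

Things in the scene. Friction and masses are not known exactly. Their poses are not given: they have to be found in the camera images.
- charger: Fixed black charger housing, 130 (x) x 150 (y) x 55 mm high, dial in the centre of its top. Origin: centre of the housing's underside, on the bench; x away from the robot at yaw 0, y left, z up. Seven marks round the dial on a 45 mm radius, 36 degrees apart, clockwise from above: three small white dots, then 15 mm discs orange, blue, green, then a white dot
- lane_stop (a point): middle of the face of the contact block (40 mm high) that ends the pack lane, at bench level: charger (50, -115, 0) mm, same axes. The lane runs along charger x: two rails 16 mm high, 46 mm apart inside, from 90 mm before this point, with a flared mouth 30 mm longer. A pack is home with its front (+x) face against this face, its origin 30 mm before it
- dial (a joint): angle of the selector dial, rad, growing clockwise seen from above, -0.04 to 3.81. Clicks in at 0, 0.628, 1.257 (white), 1.885 (orange), 2.513 (blue), 3.142 (green), 3.770 (white). At angle a the red pointer stands 1.885 - a rad counter-clockwise from the charger's +x, so along +x at orange. Locked by teeth while the dial is up
- press (a joint): how far the dial is pushed down, m: 0 sprung up, 0.0075 at the bottom. About 6 N to start, 12 N at the bottom; held deeper than 0.005 it can be turned from one click to the next, and it pops up by itself near a click when let go. It may start at rest half-way between two of the white clicks
- dial_grip (a point): on the dial's vertical axis, at the top face of its round skirt (radius 31 mm, 6 mm thick; 66.5 mm above the bench when up). On the skirt stands a grey grip bar, 48 mm long, 12 mm wide, 24 mm high, centred on the axis, lying along the pointer direction; fingertips can press on the skirt either side of the bar and turn it
- dial_pointer (a point): the pointer end of the dial: at the edge of the skirt, 31 mm from the axis, at the skirt's top face, in the direction of the red line on the bar
- pack_orange: orange battery pack with a black band near its front, a box 60 (x) x 40 (y) x 34 mm high, 0.15 to 0.31 kg. Origin: centre of its underside; its contacts are on the +x face, which looks down the lane. One of the three packs stands in the lane's mouth, the two others lie on the charger's other (+y) side
- pack_blue: blue battery pack with a black band near its front, a box 60 (x) x 40 (y) x 34 mm high, 0.15 to 0.31 kg. Origin: centre of its underside; its contacts are on the +x face, which looks down the lane. One of the three packs stands in the lane's mouth, the two others lie on the charger's other (+y) side
- pack_green: green battery pack with a black band near its front, a box 60 (x) x 40 (y) x 34 mm high, 0.15 to 0.31 kg. Origin: centre of its underside; its contacts are on the +x face, which looks down the lane. One of the three packs stands in the lane's mouth, the two others lie on the charger's other (+y) side
- screwdriver: screwdriver, 190 mm long, lying along its x; a bystander, origin at the centre of its underside
- offcut: wooden offcut 110 x 35 x 18 mm; a bystander, origin at the centre of its underside
- tape_roll: yellow tape roll lying flat, 90 mm across, 20 mm high; a bystander, origin at the centre of its underside
Mind the look-alikes: they are no part of the job. Several things look just like the pack_orange: the one meant starts nearest to the robot's base.

How it is judged:
By the outcome, as a careful person would: the job done as asked, in the order asked, and still so for the second after the job is handed in, with the robot touching nothing.
It also fails if it takes over 61 s, if anything falls off the work surface, if the arm or the gripper's body presses on something with over 40 N, if the wrist force passes 120 N, or if a joint passes its speed limit or range.

## Robot

A 7-joint arm with a two-finger parallel gripper is mounted at the origin on the work surface. World frame = base frame: x ahead of the robot, y to its left, z up, the work surface at z = 0. Lengths are in m, angles in rad, forces in N, time in s.
With the tool pointing down it reaches from about 0.425 to 0.875 m from the base axis. Payload 4.7 kg.
Tool frame: the origin (TCP) lies on the centre line of the jaws, within the pads' length; the fingertips stand 14 mm ahead of it and the grasp point (between the pads) lies 5 mm behind it; z points along the fingers, y is the line along which they close (so a half turn about z gives the same grasp; the last joint's range is limited). The gripper opens to 87 mm and grips with 3 to 60 N. Pads are 19 mm wide; open, the fingers measure 117 mm over their backs; the gripper's body (75 mm by 190 mm) begins 51 mm behind the grasp point.
Start: joints at [1.188, 0.321, -0.07, 1.45, 0.023, 1.371, -0.057], TCP at [0.251, -0.6, 0.237] pointing down, gripper open.
Joint ranges: [-2.86, 2.86], [-0.3, 2.09], [-1.38, 1.24], [0.06, 2.45], [-1.56, 4.7], [0.09, 2.05], [-2.69, 2.69]. Speed limits (rad/s): [2.57, 2.57, 3.14, 3.14, 3.14, 3.14, 3.14].

## Interface

Orientations are given as a rotation vector (axis times angle).
In Python, from bench import ctrl gives the robot as it stands.
- The arm moves only by the tool send_rows, never from a script. Its argument "steps" is a list of rows, each an object of numbers: "tx", "ty", "tz": the shift along the tool's x, y, z in units of 60 mm (1.0 is 60 mm); "turn": the turn about the tool's z in units of 8 degrees (1.0 is 8 degrees); "grip": the opening, from 0 (shut) to 1 (fully open). A call has 1 to 12 rows; each row shifts and turns the commanded pose from where the row before left it, along the tool's axes as they then stand; what a row does not reach is not made up. A row lasts 1/8 s, in which the tool goes at most 62.5 mm and 10.7 degrees, less where a joint would pass 70% of its speed; a pose out of reach is approached as far as the arm can. A call is refused whole if a number of a shift passes 1 or a number of a turn 1, either way. A call with a gripper value outside its range is refused whole. The fingers move at their own pace and stop on an object; "newtons" is the grip in N (left out, the last holds). Time passes only in rows, so rows that do not move let the fingers close. It gives the time, the measured TCP pose, the force, the opening and the grip force at its end, in the units of the state.
- ctrl.get_state(): the state, without advancing time (a new reading comes with each control period).
- ctrl.get_image(name): name is "scene" or "top"; returns a dict with "pixels" (384x512x3 uint8, red, green, blue), "K" (3x3 intrinsics, pixels), "dist" ([k1, k2, p1, p2, k3] as OpenCV has them; the pictures are not rectified), "cam_to_world" (4x4, takes a point from camera to world coordinates). Camera axes: x right, y down, z forward; pixel columns grow to the right and rows downward; lengths in m; the calibration is good to about 2 mm. A picture is of the moment at which its call begins. There is no depth.
- ctrl.close_job(): hands the job in; it is judged then, once.
The state is a dict: "time": time; "joint_positions": joint angles; "qd": joint speeds; "joint_torque": joint torques, N m; "position": TCP position; "tool_rot": TCP orientation; "ft_force": force on the tool from outside, world axes, zero at the start; "torque": the same for the moment, N m; "grip_width": opening from 0.0 (shut) to 1.0 (fully open); "grip_force": force on a finger pad.
Only numpy, scipy, OpenCV 4.12 (cv2) and the standard library are available. Lean on these libraries where they do the work, as an engineer would, in place of code of your own. Each camera call takes 0.05 s, during which the arm holds its last target. There are 200 camera calls.

## Working session

There is one attempt and no reset: what is moved stays moved. The work goes in short steps, Python scripts to look and compute and a tool call to move; the robot and the scene stay as the last step left them, time stands still between calls to the robot, and variables do not carry over. Pictures are saved under pics/ and viewed, at most 10 in all, crops included, and the job is handed in when it is done.

Besides the shell and the picture viewer there is one more tool, called by a JSON object that holds its "op" and its "data", one argument or row to a line. send_rows: Moves the arm, as the interface text tells. Its arguments: {"type":"object","properties":{"steps":{"type":"array"},"newtons":{"type":"number"}},"required":["steps"]}

```bash
mkdir -p pics; ls
python3 - <<'E'
from bench import ctrl
import cv2
for n in("scene","top"):
    d=ctrl.get_image(n); cv2.imwrite(f"pics/{n}0.png",d["pixels"][:,:,::-1]); print(n,d["K"].tolist(),d["dist"],d["cam_to_world"].round(3).tolist())
print(ctrl.get_state())
E
```

```text
pics
scene [[413.07878208190493, 0.0, 254.46652873991047], [0.0, 413.07878208190493, 187.17701840176446], [0.0, 0.0, 1.0]] [-0.10289447  0.          0.          0.          0.        ] [[0.035, 0.829, -0.558, 1.167], [0.999, -0.03, 0.018, -0.031], [-0.002, -0.558, -0.83, 0.915], [0.0, 0.0, 0.0, 1.0]]
top [[383.24360266395416, 0.0, 260.09042459707547], [0.0, 383.24360266395416, 188.357524011138], [0.0, 0.0, 1.0]] [-0.10520953  0.          0.          0.          0.        ] [[-0.013, -0.989, 0.148, 0.428], [-1.0, 0.011, -0.014, -0.013], [0.012, -0.148, -0.989, 1.155], [0.0, 0.0, 0.0, 1.0]]
{'time': 0.1, 'joint_positions': array([ 1.18812664,  0.32173468, -0.07011067,  1.45157641,  0.02260527,
        1.37080609, -0.05689427]), 'qd': array([ 0.00040417, -0.00234977, -0.00068138, -0.00367655, -0.00189196,
        0.00094794, -0.00051096]), 'joint_torque': array([ 2.27233013e-04, -4.92575347e+01, -4.06006509e-01, -3.13399315e+01,
       -6.43957802e-02,  3.94710456e-02,  3.80793585e-05]), 'position': array([ 0.2509683 , -0.59906955,  0.23556854]), 'tool_rot': array([-3.07830591e+00, -6.18924676e-01,  6.78522882e-04]), 'ft_force': array([ 0.46920303,  0.54631386, -0.09828338]), 'torque': array([ 0.02930575, -0.04070125, -0.00404437]), 'grip_force': 0.0, 'grip_width': 0.9976430672373888}
```

View pics/scene0.png

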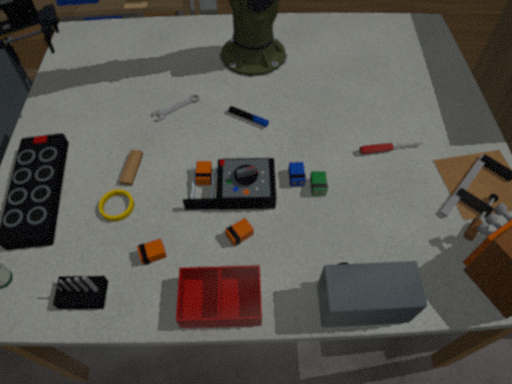

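View pics/top0.png

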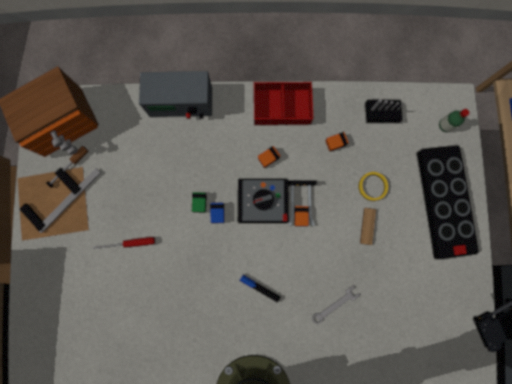

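The pack in the lane mouth is orange (top view ~(302,216), scene view ~(204,173)). The charger is at ~(263,200) in the top view. Next I zoom in on it.

```bash
cat > h.py <<'E'
from bench import ctrl
import cv2, numpy as np
def ray(d,px):
    u=cv2.undistortPoints(np.float64(px).reshape(-1,1,2),d["K"],d["dist"]).reshape(-1,2)
    T=d["cam_to_world"]; return T[:3,3], np.c_[u,np.ones(len(u))]@T[:3,:3].T
def onplane(d,px,z):
    o,r=ray(d,px); return o+r*((z-o[2])/r[:,2])[:,None]
def ortho(d,z,x0,x1,y0,y1,s):
    """rectified map of plane z: rows down = -x, columns right = -y, s px per m"""
    xs=np.arange(x1,x0,-1/s); ys=np.arange(y1,y0,-1/s)
    Y,X=np.meshgrid(ys,xs); P=np.stack([X,Y,np.full_like(X,z)],-1).reshape(-1,3)
    W=np.linalg.inv(d["cam_to_world"])
    p=cv2.projectPoints(P,cv2.Rodrigues(W[:3,:3])[0],W[:3,3],d["K"],d["dist"])[0].reshape(X.shape+(2,)).astype(np.float32)
    return cv2.remap(d["pixels"],p[...,0],p[...,1],cv2.INTER_CUBIC)
def blobs(im,cond,amin=5):
    n,l,st,c=cv2.connectedComponentsWithStats(cond.astype(np.uint8)); return [(st[i,4],c[i]) for i in range(1,n) if st[i,4]>=amin]
E
python3 - <<'E'
from h import *
ims=[]
for n in("top","scene"):
    d=ctrl.get_image(n); hsv=cv2.cvtColor(d["pixels"],cv2.COLOR_RGB2HSV); H,S,V=[hsv[...,i].astype(int) for i in range(3)]
    for nm,lo,hi in(("orange",5,16),("blue",105,128),("green",50,85)):
        for a,c in blobs(hsv,(H>=lo)&(H<=hi)&(S>130)&(V>60)):
            p=onplane(d,[c],.055)[0]
            if .2<p[0]<.75 and abs(p[1])<.35: print(n,nm,a,c.round(1),p.round(4), onplane(d,[c],.034)[0].round(4))
    ims.append(ortho(d,.055,.32,.55,-.18,.12,2000)[:, :, ::-1])
cv2.imwrite("pics/o1.png",cv2.resize(np.vstack(ims),(600,int(600*920/600)))[:, :]); 
for i,m in enumerate(ims): cv2.imwrite(f"pics/o1_{i}.png",m)
E
```

```text
top orange 18 [345.2 137.6] [ 0.7424 -0.2847  0.055 ] [ 0.7484 -0.2899  0.034 ]
top orange 202 [334.5 141.9] [ 0.7293 -0.2517  0.055 ] [ 0.7351 -0.2563  0.034 ]
top orange 21 [275.9 151.1] [ 0.7023 -0.0762  0.055 ] [ 0.7076 -0.0774  0.034 ]
top orange 195 [266.6 157.6] [ 0.6829 -0.0487  0.055 ] [ 0.6878 -0.0494  0.034 ]
top orange 18 [262.8 184.5] [ 0.603  -0.0363  0.055 ] [ 0.6063 -0.0367  0.034 ]
top orange 20 [300.3 206.6] [ 0.537  -0.1438  0.055 ] [ 0.5391 -0.1463  0.034 ]
top orange 202 [301.4 218.1] [ 0.504 -0.146  0.055] [ 0.5055 -0.1486  0.034 ]
top blue 17 [271.8 187.2] [ 0.5946 -0.0623  0.055 ] [ 0.5978 -0.0632  0.034 ]
top blue 17 [216.  203.6] [0.5485 0.0995 0.055 ] [0.5508 0.1016 0.034 ]
top blue 185 [216.9 214.7] [0.5165 0.0966 0.055 ] [0.5182 0.0987 0.034 ]
top blue 91 [247.9 281.3] [0.3275 0.0094 0.055 ] [0.3256 0.0099 0.034 ]
top green 7 [277.3 194.6] [ 0.573  -0.0779  0.055 ] [ 0.5758 -0.0791  0.034 ]
top green 157 [198.5 204.1] [0.5476 0.1501 0.055 ] [0.5499 0.1532 0.034 ]
scene orange 188 [203.3 167.2] [ 0.522  -0.1429  0.055 ] [ 0.5063 -0.1456  0.034 ]
scene oran
[... 158 characters left out ...]
e orange 26 [245.8 191.3] [ 0.6008 -0.0344  0.055 ] [ 0.587  -0.0345  0.034 ]
scene orange 290 [242.6 229.1] [ 0.7068 -0.0442  0.055 ] [ 0.6956 -0.0445  0.034 ]
scene orange 78 [230.5 236.8] [ 0.7262 -0.0728  0.055 ] [ 0.7154 -0.0738  0.034 ]
scene blue 92 [260.  120.5] [0.363  0.0112 0.055 ] [0.3434 0.0122 0.034 ]
scene blue 166 [296.  168.5] [0.5346 0.0971 0.055 ] [0.5192 0.1002 0.034 ]
scene blue 84 [297. 181.] [0.5741 0.0962 0.055 ] [0.5596 0.0993 0.034 ]
scene blue 27 [235.4 188.6] [ 0.5917 -0.06    0.055 ] [ 0.5777 -0.0607  0.034 ]
scene green 146 [318.1 177.2] [0.5644 0.1514 0.055 ] [0.5496 0.1558 0.034 ]
scene green 11 [228.6 181.9] [ 0.5708 -0.0771  0.055 ] [ 0.5562 -0.0782  0.034 ]
```

View pics/o1_0.png

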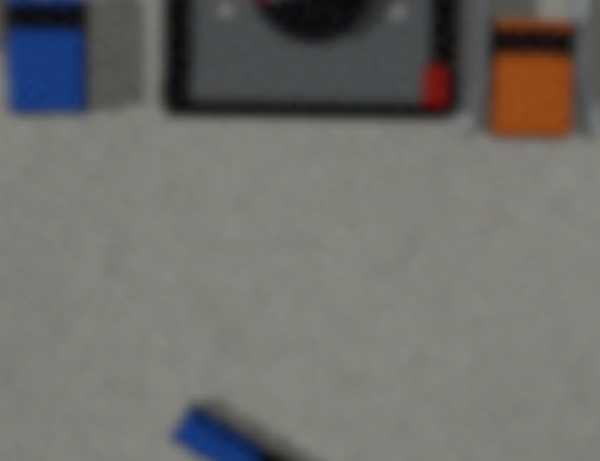

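View pics/o1_1.png

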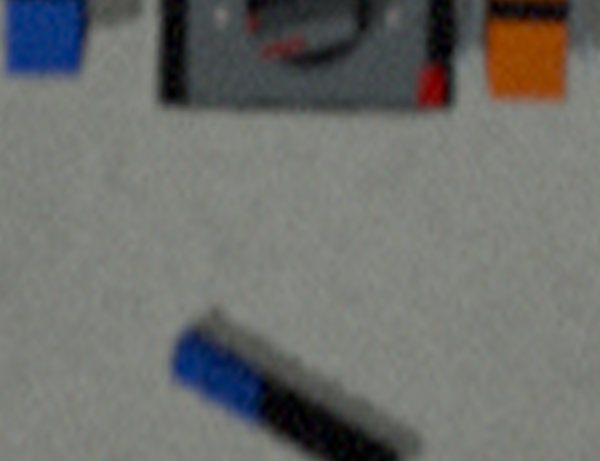

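The crop missed the charger's far half, but it shows that the housing's near edge is at x≈0.497 and that its yaw is near 0. I'll shift the window.

Run:
```python
from h import *
a=[]
for n in("top","scene"):
    d=ctrl.get_image(n)
    a.append(np.hstack([ortho(d,.055,.47,.66,-.18,.06,1600)[:,:,::-1], ortho(d,.0905,.5,.62,-.1,.02,2533)[:304,:304,::-1]]))
    # edges: near and left/right edges by disc geometry
    hsv=cv2.cvtColor(d["pixels"],cv2.COLOR_RGB2HSV); H,S,V=[hsv[...,i].astype(int) for i in range(3)]
    C=[]
    for lo,hi in((5,16),(105,128),(50,85)):
        m=(H>=lo)&(H<=hi)&(S>100)&(V>40)
        for ar,c in blobs(hsv,m):
            p=onplane(d,[c],.055)[0]
            if .56<p[0]<.615 and -.09<p[1]<-.02: C.append(p[:2]); print(n,ar,p.round(4))
    if len(C)==3:
        th=-np.deg2rad([0,36,72]); src=.045*np.c_[np.cos(th),np.sin(th)].astype(float); C=np.array(C)
        z=src@[1,1j]; w=C@[1,1j]; k=np.vdot(z-z.mean(),w-w.mean()); yaw=np.angle(k); c=w.mean()-np.exp(1j*yaw)*z.mean()
        print(n,"yaw",np.degrees(yaw),"c",c,"scale",abs(k)/np.sum(abs(z-z.mean())**2))
cv2.imwrite("pics/o2.png",np.vstack(a))
```

```text
Traceback (most recent call last):
ValueError: all the input array dimensions except for the concatenation axis must match exactly, but along dimension 0, the array at index 0 has size 305 and the array at index 1 has size 304
```

{"op": "send_rows", "data": {
  "steps": [
    {"turn":-1},
    {"turn":-1},
    {"turn":-1},
    {"turn":-1}
  ]
}}

```text
validation failed for argument at $.st...
```

Run:
```python
from h import *
a=[]
for n in("top","scene"):
    d=ctrl.get_image(n)
    a.append(np.hstack([ortho(d,.055,.47,.66,-.18,.06,1600)[:304,:384,::-1], ortho(d,.0905,.5,.62,-.1,.02,2540)[:304,:304,::-1]]))
    hsv=cv2.cvtColor(d["pixels"],cv2.COLOR_RGB2HSV); H,S,V=[hsv[...,i].astype(int) for i in range(3)]
    C=[]
    for lo,hi in((5,16),(105,128),(50,85)):
        m=(H>=lo)&(H<=hi)&(S>100)&(V>40)
        for ar,c in blobs(hsv,m):
            p=onplane(d,[c],.055)[0]
            if .56<p[0]<.615 and -.09<p[1]<-.02: C.append(p[:2]); print(n,ar,p.round(4))
    if len(C)==3:
        th=-np.deg2rad([0,36,72]); src=.045*np.c_[np.cos(th),np.sin(th)].astype(float); C=np.array(C)
        z=src@[1,1j]; w=C@[1,1j]; k=np.vdot(z-z.mean(),w-w.mean()); yaw=np.angle(k); c=w.mean()-np.exp(1j*yaw)*z.mean()
        print(n,"yaw",np.degrees(yaw),"c",c,"scale",abs(k)/np.sum(abs(z-z.mean())**2))
cv2.imwrite("pics/o2.png",np.vstack(a))
```

```text
top 26 [ 0.6033 -0.0365  0.055 ]
top 24 [ 0.5944 -0.0626  0.055 ]
top 16 [ 0.5717 -0.0785  0.055 ]
top yaw -0.9194599645028331 c (0.5583966100062038-0.03560009472065833j) scale 0.9938881328364649
scene 29 [ 0.6012 -0.0346  0.055 ]
scene 32 [ 0.5915 -0.0599  0.055 ]
scene 21 [ 0.5693 -0.0763  0.055 ]
scene yaw -1.3585816923655223 c (0.5561127725277772-0.033083199429034316j) scale 0.9887101512486893
```

View pics/o2.png

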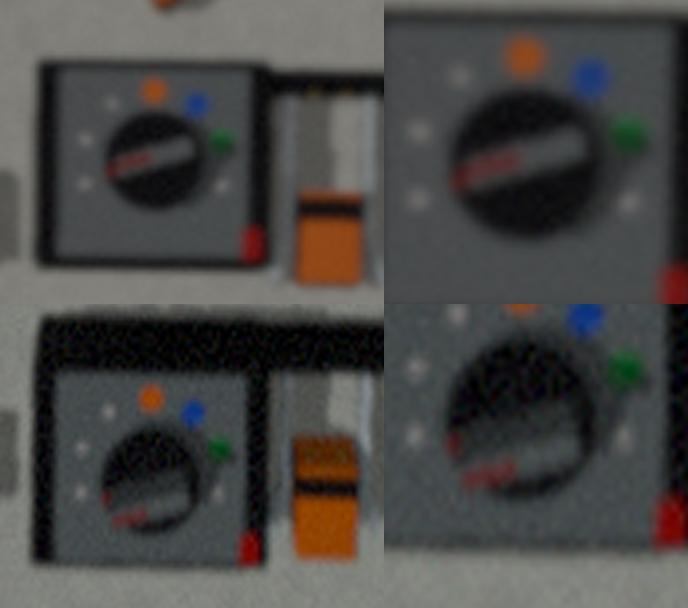

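Charger centre is ≈(0.557,−0.034), with yaw ≈−1.1°. The red pointer sits at about 107.6°, which is the first white click (a≈0), so the dial needs about 108° clockwise to reach orange. The first move was refused, so I'll resend it with every key filled in.

{"op": "send_rows", "data": {
  "steps": [
    {"tx":0.7,"ty":-0.56,"tz":0,"turn":0,"grip":1},
    {"tx":0.7,"ty":-0.56,"tz":0,"turn":0,"grip":1},
    {"tx":0.7,"ty":-0.56,"tz":0,"turn":0,"grip":1},
    {"tx":0.7,"ty":-0.56,"tz":0,"turn":0,"grip":1},
    {"tx":0.7,"ty":-0.56,"tz":0,"turn":0,"grip":1},
    {"tx":0.7,"ty":-0.56,"tz":0,"turn":0,"grip":1},
    {"tx":0.7,"ty":-0.56,"tz":0,"turn":0,"grip":1},
    {"tx":0.7,"ty":-0.56,"tz":0,"turn":0,"grip":0.6},
    {"tx":0.7,"ty":-0.56,"tz":0,"turn":0,"grip":0.6},
    {"tx":0.7,"ty":-0.56,"tz":0,"turn":0,"grip":0.6}
  ],
  "newtons": 10
}}

```text
time: 1.6
position: [0.5093, -0.1258, 0.2369]
tool_rot: [3.079, 0.619, 0.001]
ft_force: [-0.8, -0.5, 0.1]
grip_width: 0.742
grip_force: 0.0
```

{"op": "send_rows", "data": {
  "steps": [
    {"tx":0.6,"ty":-0.5,"tz":0,"turn":0,"grip":0.5},
    {"tx":0,"ty":0,"tz":0,"turn":-1,"grip":0.5},
    {"tx":0,"ty":0,"tz":0,"turn":-1,"grip":0.5},
    {"tx":0,"ty":0,"tz":0,"turn":-1,"grip":0.5},
    {"tx":0,"ty":0,"tz":0,"turn":-1,"grip":0.5},
    {"tx":0,"ty":0,"tz":0,"turn":-1,"grip":0.5},
    {"tx":0,"ty":0,"tz":0,"turn":-1,"grip":0.5},
    {"tx":0,"ty":0,"tz":0,"turn":-1,"grip":0.5},
    {"tx":0,"ty":0,"tz":0,"turn":-1,"grip":0.5},
    {"tx":0,"ty":0,"tz":0,"turn":-1,"grip":0.5},
    {"tx":0,"ty":0,"tz":0,"turn":-1,"grip":0.5},
    {"tx":0,"ty":0,"tz":0,"turn":-0.6,"grip":0.5}
  ]
}}

```text
time: 3.1
position: [0.5303, -0.0858, 0.2366]
tool_rot: [1.853, 2.537, -0.0]
ft_force: [-0.2, -0.6, -0.3]
grip_width: 0.502
grip_force: 0.0
```

```bash
cat >> h.py <<'E'
def rel(x,y,z,yaw):
    from scipy.spatial.transform import Rotation as Ro
    s=ctrl.get_state(); R=Ro.from_rotvec(s["tool_rot"]).as_matrix(); cy=np.degrees(np.arctan2(R[1,0],R[0,0]))
    print("t",s["time"],"yaw",cy.round(2),"pos",s["position"].round(4),"tilt",R[:,2].round(4))
    print("units",(R.T@(np.array([x,y,z])-s["position"])/.06).round(3),"turn",round((cy-yaw)/8,3),"j",s["joint_positions"].round(2),"F",s["ft_force"].round(1),"grip",round(s["grip_width"],3),round(s["grip_force"],1))
E
python3 -c "
from h import *
rel(.557,-.0345,.13,107.3)"
```

```text
t 3.1 yaw 107.71 pos [ 0.5303 -0.0858  0.2366] tilt [ 1.e-04 -2.e-04 -1.e+00]
units [0.679 0.685 1.777] turn 0.052 j [ 0.69  0.12 -0.62  1.71  0.07  1.33  0.36] F [-0.2 -0.6 -0.3] grip 0.502 0.0
```

{"op": "send_rows", "data": {
  "steps": [
    {"tx":0.34,"ty":0.34,"tz":0,"turn":0.05,"grip":0.5},
    {"tx":0.34,"ty":0.34,"tz":0,"turn":0,"grip":0.5},
    {"tx":0,"ty":0,"tz":0.7,"turn":0,"grip":0.5},
    {"tx":0,"ty":0,"tz":0.7,"turn":0,"grip":0.5},
    {"tx":0,"ty":0,"tz":0.5,"turn":0,"grip":0.5},
    {"tx":0,"ty":0,"tz":0.3,"turn":0,"grip":0.5},
    {"tx":0,"ty":0,"tz":0.0,"turn":0,"grip":0.5}
  ]
}}

```text
time: 3.98
position: [0.5564, -0.0346, 0.1037]
tool_rot: [-1.865, -2.526, 0.001]
ft_force: [0.0, -1.2, -0.5]
grip_width: 0.501
grip_force: 0.0
```

```bash
python3 -c "
from h import *
rel(.557,-.0345,.084,107.3)
a=[ortho(ctrl.get_image(n),z,.47,.66,-.14,.06,1900)[:,:,::-1] for n,z in (('top',.0905),('scene',.07))]
cv2.imwrite('pics/o3.png',np.hstack(a))"
```

```text
t 3.975 yaw 107.14 pos [ 0.5564 -0.0346  0.1037] tilt [-2.e-03  4.e-04 -1.e+00]
units [-0.001  0.01   0.328] turn -0.02 j [ 0.57  0.29 -0.64  1.82  0.2   1.09  0.16] F [ 0.  -1.2 -0.5] grip 0.501 0.0
```

View pics/o3.png

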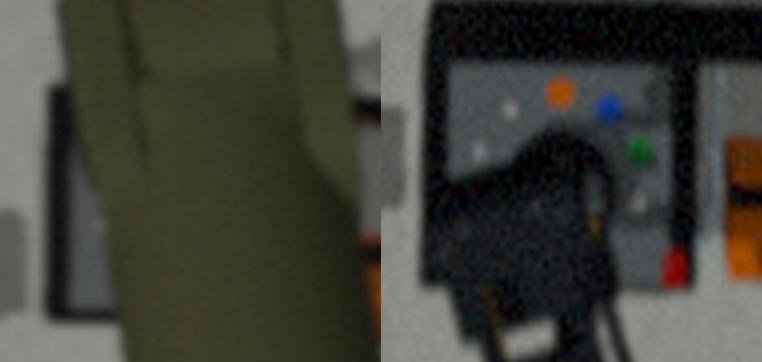

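The arm hides the dial in the top view. In the scene view the gripper is over the dial, around (540,200). The fingers have about 15 mm of clearance each side of the bar, so I'll descend to just above the skirt and close gently.

{"op": "send_rows", "data": {
  "steps": [
    {"tx":0,"ty":0,"tz":0.17,"turn":0,"grip":0.5},
    {"tx":0,"ty":0,"tz":0.16,"turn":0,"grip":0.5},
    {"tx":0,"ty":0,"tz":0,"turn":0,"grip":0.3},
    {"tx":0,"ty":0,"tz":0,"turn":0,"grip":0.1},
    {"tx":0,"ty":0,"tz":0,"turn":0,"grip":0.1},
    {"tx":0,"ty":0,"tz":0,"turn":0,"grip":0.1}
  ],
  "newtons": 5
}}

```text
time: 4.82
position: [0.5572, -0.0345, 0.0848]
tool_rot: [1.866, 2.527, 0.0]
ft_force: [2.8, 1.3, -0.9]
grip_width: 0.149
grip_force: 1.9
```

```bash
python3 -c "
from h import *
rel(.557,-.0345,.0745,107.3); print(ctrl.get_state()['torque'])"
```

```text
t 4.825 yaw 107.13 pos [ 0.5572 -0.0345  0.0848] tilt [ 4.e-04  1.e-04 -1.e+00]
units [ 0.001 -0.003  0.172] turn -0.021 j [ 0.56  0.32 -0.63  1.84  0.21  1.06  0.15] F [ 2.8  1.3 -0.9] grip 0.149 1.9
[ 0.36534646 -0.86285981  0.00244667]
```

{"op": "send_rows", "data": {
  "steps": [
    {"tx":0,"ty":0,"tz":0.06,"turn":0,"grip":0.1},
    {"tx":0,"ty":0,"tz":0.04,"turn":0,"grip":0.1},
    {"tx":0,"ty":0,"tz":0,"turn":0,"grip":0.1}
  ]
}}

```text
time: 5.2
position: [0.5578, -0.0344, 0.0799]
tool_rot: [1.865, 2.527, 0.001]
ft_force: [-1.3, 0.9, 8.3]
grip_width: 0.138
grip_force: 7.6
```

{"op": "send_rows", "data": {
  "steps": [
    {"tx":0,"ty":0,"tz":0.04,"turn":0,"grip":0.1},
    {"tx":0,"ty":0,"tz":0,"turn":0,"grip":0.1}
  ]
}}

```text
time: 5.45
position: [0.5578, -0.0344, 0.0778]
tool_rot: [1.865, 2.527, 0.001]
ft_force: [-2.8, 0.2, 9.8]
grip_width: 0.142
grip_force: 7.8
```

{"op": "send_rows", "data": {
  "steps": [
    {"tx":0,"ty":0,"tz":0.025,"turn":0,"grip":0.1},
    {"tx":0,"ty":0,"tz":0,"turn":0,"grip":0.1}
  ]
}}

```text
time: 5.7
position: [0.5578, -0.0344, 0.0765]
tool_rot: [1.865, 2.527, 0.0]
ft_force: [-3.2, 0.7, 10.3]
grip_width: 0.135
grip_force: 8.6
```

{"op": "send_rows", "data": {
  "steps": [
    {"tx":0,"ty":0,"tz":0,"turn":0.5,"grip":0.1},
    {"tx":0,"ty":0,"tz":0,"turn":0.5,"grip":0.1},
    {"tx":0,"ty":0,"tz":0,"turn":0,"grip":0.1}
  ]
}}

```text
time: 6.08
position: [0.5579, -0.0344, 0.0767]
tool_rot: [2.037, 2.39, 0.001]
ft_force: [-2.9, 0.2, 11.4]
grip_width: 0.139
grip_force: 8.6
```

```bash
python3 -c "
from h import *
rel(.557,-.0345,.0745,-1.1); print(ctrl.get_state()['torque'])"
```

```text
t 6.075 yaw 99.11 pos [ 0.5579 -0.0344  0.0767] tilt [ 1.6e-03 -7.0e-04 -1.0e+00]
units [ 0.    -0.016  0.036] turn 12.527 j [ 0.54  0.32 -0.61  1.84  0.21  1.04  0.01] F [-2.9  0.2 11.4] grip 0.139 8.6
[0.15799882 0.50384697 0.09339565]
```

{"op": "send_rows", "data": {
  "steps": [
    {"tx":0,"ty":0,"tz":0,"turn":0.7,"grip":0.1},
    {"tx":0,"ty":0,"tz":0,"turn":0.7,"grip":0.1},
    {"tx":0,"ty":0,"tz":0,"turn":0.7,"grip":0.1},
    {"tx":0,"ty":0,"tz":0,"turn":0.7,"grip":0.1},
    {"tx":0,"ty":0,"tz":0,"turn":0.7,"grip":0.1},
    {"tx":0,"ty":0,"tz":0,"turn":0.7,"grip":0.1}
  ]
}}

```text
time: 6.82
position: [0.5585, -0.0344, 0.0769]
tool_rot: [2.643, 1.695, 0.003]
ft_force: [-1.3, 0.5, 10.7]
grip_width: 0.139
grip_force: 8.6
```

```bash
python3 -c "
from h import *
rel(.557,-.0345,.0745,-1.1); print(ctrl.get_state()['torque'])"
```

```text
t 6.825 yaw 65.36 pos [ 0.5585 -0.0344  0.0769] tilt [ 2.8e-03 -6.0e-04 -1.0e+00]
units [-0.011 -0.022  0.039] turn 8.308 j [ 0.46  0.31 -0.52  1.85  0.18  1.03 -0.55] F [-1.3  0.5 10.7] grip 0.139 8.6
[0.07219129 0.33152854 0.03207115]
```

{"op": "send_rows", "data": {
  "steps": [
    {"tx":0,"ty":0,"tz":0.01,"turn":0.7,"grip":0.1},
    {"tx":0,"ty":0,"tz":0,"turn":0.8,"grip":0.1},
    {"tx":0,"ty":0,"tz":0,"turn":0.8,"grip":0.1},
    {"tx":0,"ty":0,"tz":0,"turn":0.8,"grip":0.1},
    {"tx":0,"ty":0,"tz":0,"turn":0.8,"grip":0.1},
    {"tx":0,"ty":0,"tz":0,"turn":0.8,"grip":0.1},
    {"tx":0,"ty":0,"tz":0,"turn":0.8,"grip":0.1},
    {"tx":0,"ty":0,"tz":0,"turn":0.8,"grip":0.1},
    {"tx":0,"ty":0,"tz":0,"turn":0.8,"grip":0.1},
    {"tx":0,"ty":0,"tz":0,"turn":0.8,"grip":0.1},
    {"tx":0,"ty":0,"tz":0,"turn":0.4,"grip":0.1},
    {"tx":0,"ty":0,"tz":0,"turn":0,"grip":0.1}
  ]
}}

```text
time: 8.32
position: [0.559, -0.0353, 0.0766]
tool_rot: [3.14, -0.025, 0.007]
ft_force: [-1.0, -1.0, 10.2]
grip_width: 0.14
grip_force: 9.2
```

```bash
python3 -c "
from h import *
rel(.557,-.0345,.0745,-1.1); print(ctrl.get_state()['torque'])"
```

```text
t 8.325 yaw -0.91 pos [ 0.559  -0.0353  0.0766] tilt [ 0.0041 -0.0015 -1.    ]
units [-0.034 -0.013  0.035] turn 0.024 j [ 0.32  0.28 -0.35  1.85  0.11  1.02 -1.66] F [-1.  -1.  10.2] grip 0.14 9.2
[-0.21338354  0.28293868  0.02692972]
```

{"op": "send_rows", "data": {
  "steps": [
    {"tx":0,"ty":0,"tz":-0.04,"turn":0,"grip":0.1},
    {"tx":0,"ty":0,"tz":-0.05,"turn":0,"grip":0.1},
    {"tx":0,"ty":0,"tz":-0.03,"turn":0,"grip":0.1},
    {"tx":0,"ty":0,"tz":0,"turn":0,"grip":0.3},
    {"tx":0,"ty":0,"tz":0,"turn":0,"grip":0.4},
    {"tx":0,"ty":0,"tz":0,"turn":0,"grip":0.4},
    {"tx":0,"ty":0,"tz":-0.4,"turn":0,"grip":0.4},
    {"tx":0,"ty":0,"tz":-0.8,"turn":0,"grip":0.4},
    {"tx":0,"ty":0,"tz":-0.8,"turn":0,"grip":0.3}
  ]
}}

```text
time: 9.45
position: [0.5566, -0.0346, 0.2022]
tool_rot: [3.141, -0.024, -0.002]
ft_force: [0.5, 0.6, -0.9]
grip_width: 0.344
grip_force: 0.0
```

{"op": "send_rows", "data": {
  "steps": [
    {"tx":-0.6,"ty":0.7,"tz":0,"turn":0,"grip":0.0},
    {"tx":-0.6,"ty":0.7,"tz":0,"turn":0,"grip":0.0},
    {"tx":-0.6,"ty":0.5,"tz":0,"turn":0,"grip":0.0},
    {"tx":0,"ty":0,"tz":0,"turn":0,"grip":0.0}
  ]
}}

```text
time: 9.95
position: [0.4447, -0.15, 0.2013]
tool_rot: [3.14, -0.034, -0.002]
ft_force: [1.3, -0.4, 0.3]
grip_width: 0.018
grip_force: 0.0
```

Run:
```python
from h import *
rel(.46,-.148,.034,-1.1)
D={n:ctrl.get_image(n) for n in("top","scene")}
a=[ortho(D[n],z,.44,.66,-.18,.06,1600)[:,:,::-1] for n,z in (('top',.055),('scene',.055))]
cv2.imwrite('pics/o4.png',np.hstack(a))
```

```text
t 9.95 yaw -1.24 pos [ 0.4447 -0.15    0.2013] tilt [-0.0012 -0.0013 -1.    ]
units [ 0.257 -0.043  2.788] turn -0.017 j [ 0.52 -0.03 -0.24  1.92 -0.01  1.25 -1.32] F [ 1.3 -0.4  0.3] grip 0.018 0.0
```

View pics/o4.png

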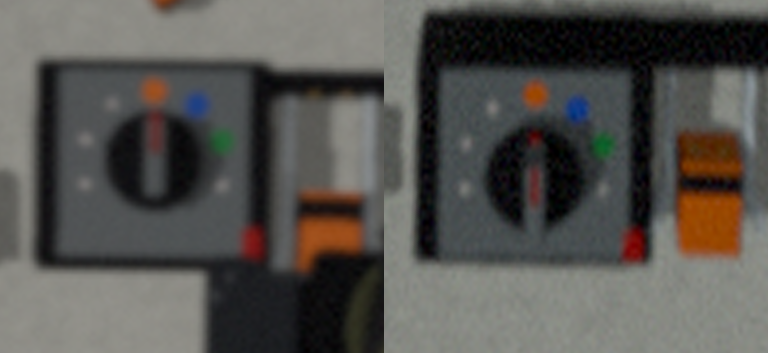

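The dial points at the orange disc and its outline sits at the same height as before pressing, so it has sprung up. Its base edge in the scene view is at row ~228, the same as at the start. Now I lower the closed fingers behind the pack.

{"op": "send_rows", "data": {
  "steps": [
    {"tx":0.12,"ty":-0.04,"tz":0.8,"turn":0,"grip":0},
    {"tx":0,"ty":0,"tz":0.8,"turn":0,"grip":0},
    {"tx":0,"ty":0,"tz":0.7,"turn":0,"grip":0},
    {"tx":0,"ty":0,"tz":0.45,"turn":0,"grip":0},
    {"tx":0,"ty":0,"tz":0,"turn":0,"grip":0}
  ]
}}

```text
time: 10.68
position: [0.4536, -0.1426, 0.0343]
tool_rot: [-3.139, 0.019, 0.007]
ft_force: [-0.7, 0.2, -0.1]
grip_width: 0.002
grip_force: 0.0
```

```bash
python3 -c "
from h import *
rel(.535,-.149,.034,-1.1)"
```

```text
t 10.675 yaw -0.71 pos [ 0.4536 -0.1426  0.0343] tilt [-0.0046  0.0025 -1.    ]
units [ 1.357e+00  9.000e-02 -1.000e-03] turn 0.049 j [ 0.49  0.18 -0.26  2.07  0.06  0.9  -1.38] F [-0.7  0.2 -0.1] grip 0.002 0.0
```

{"op": "send_rows", "data": {
  "steps": [
    {"tx":0,"ty":0.08,"tz":0,"turn":0.05,"grip":0},
    {"tx":0.1,"ty":0,"tz":0,"turn":0,"grip":0},
    {"tx":0.1,"ty":0,"tz":0,"turn":0,"grip":0},
    {"tx":0.1,"ty":0,"tz":0,"turn":0,"grip":0},
    {"tx":0.1,"ty":0,"tz":0,"turn":0,"grip":0},
    {"tx":0.1,"ty":0,"tz":0,"turn":0,"grip":0}
  ]
}}

```text
time: 11.42
position: [0.4847, -0.1502, 0.0364]
tool_rot: [3.141, -0.035, -0.001]
ft_force: [-2.0, 0.2, 1.8]
grip_width: 0.002
grip_force: 0.7
```

{"op": "send_rows", "data": {
  "steps": [
    {"tx":0.1,"ty":0,"tz":0,"turn":0,"grip":0},
    {"tx":0.1,"ty":0,"tz":0,"turn":0,"grip":0},
    {"tx":0.1,"ty":0,"tz":0,"turn":0,"grip":0},
    {"tx":0.1,"ty":0,"tz":0,"turn":0,"grip":0},
    {"tx":0.1,"ty":0,"tz":0,"turn":0,"grip":0}
  ]
}}

```text
time: 12.05
position: [0.515, -0.1508, 0.0364]
tool_rot: [3.141, -0.035, 0.0]
ft_force: [-0.1, 0.8, 0.2]
grip_width: 0.003
grip_force: 0.5
```

```bash
python3 -c "
from h import *
rel(.535,-.149,.034,-1.1)"
```

```text
t 12.05 yaw -1.26 pos [ 0.515  -0.1508  0.0364] tilt [ 1.e-04 -0.e+00 -1.e+00]
units [ 0.333 -0.038  0.04 ] turn -0.02 j [ 0.46  0.29 -0.25  1.94  0.09  0.93 -1.43] F [-0.1  0.8  0.2] grip 0.003 0.5
```

Pushing with light force. I'll finish in small steps until contact shows in the force.

{"op": "send_rows", "data": {
  "steps": [
    {"tx":0.1,"ty":-0.02,"tz":0,"turn":0,"grip":0},
    {"tx":0.1,"ty":0,"tz":0,"turn":0,"grip":0},
    {"tx":0.04,"ty":0,"tz":0,"turn":0,"grip":0},
    {"tx":0.03,"ty":0,"tz":0,"turn":0,"grip":0}
  ]
}}

```text
time: 12.55
position: [0.5307, -0.15, 0.0364]
tool_rot: [3.141, -0.035, -0.001]
ft_force: [-0.9, -0.1, -0.6]
grip_width: 0.002
grip_force: 0.6
```

{"op": "send_rows", "data": {
  "steps": [
    {"tx":0.03,"ty":0,"tz":0,"turn":0,"grip":0},
    {"tx":0.03,"ty":0,"tz":0,"turn":0,"grip":0}
  ]
}}

```text
time: 12.8
position: [0.5344, -0.1502, 0.0365]
tool_rot: [3.141, -0.035, -0.0]
ft_force: [-1.1, -0.5, 0.6]
grip_width: 0.004
grip_force: 0.5
```

{"op": "send_rows", "data": {
  "steps": [
    {"tx":0.03,"ty":0,"tz":0,"turn":0,"grip":0},
    {"tx":0,"ty":0,"tz":0,"turn":0,"grip":0}
  ]
}}

```text
time: 13.05
position: [0.5354, -0.1502, 0.0363]
tool_rot: [3.141, -0.035, -0.003]
ft_force: [-4.3, -0.3, 2.3]
grip_width: 0.005
grip_force: 2.0
```

{"op": "send_rows", "data": {
  "steps": [
    {"tx":0.03,"ty":0,"tz":0,"turn":0,"grip":0},
    {"tx":0,"ty":0,"tz":0,"turn":0,"grip":0}
  ]
}}

```text
time: 13.3
position: [0.5355, -0.1502, 0.0361]
tool_rot: [-3.141, 0.035, 0.008]
ft_force: [-9.0, 0.0, 6.5]
grip_width: 0.002
grip_force: 4.1
```

{"op": "send_rows", "data": {
  "steps": [
    {"tx":0.04,"ty":0,"tz":0,"turn":0,"grip":0},
    {"tx":0,"ty":0,"tz":0,"turn":0,"grip":0}
  ]
}}

```text
time: 13.55
position: [0.5356, -0.1504, 0.0357]
tool_rot: [-3.141, 0.036, 0.016]
ft_force: [-13.4, 0.0, 9.4]
grip_width: 0.007
grip_force: 6.7
```

Blocked at x=0.5356, with 0.535 predicted, so the pack is home. I'll back off, rise clear and look.

{"op": "send_rows", "data": {
  "steps": [
    {"tx":-0.15,"ty":0,"tz":0,"turn":0,"grip":0},
    {"tx":-0.3,"ty":0,"tz":0,"turn":0,"grip":0},
    {"tx":-0.5,"ty":0,"tz":0,"turn":0,"grip":0},
    {"tx":0,"ty":0,"tz":-0.8,"turn":0,"grip":0},
    {"tx":0,"ty":0,"tz":-0.9,"turn":0,"grip":0},
    {"tx":0,"ty":0,"tz":-0.9,"turn":0,"grip":0},
    {"tx":0,"ty":0.9,"tz":0,"turn":0,"grip":0},
    {"tx":0,"ty":0.9,"tz":0,"turn":0,"grip":0},
    {"tx":0,"ty":0.9,"tz":0,"turn":0,"grip":0},
    {"tx":0,"ty":0,"tz":0,"turn":0,"grip":0}
  ]
}}

```text
time: 14.8
position: [0.4787, -0.3167, 0.1924]
tool_rot: [3.138, -0.047, 0.002]
ft_force: [-0.7, 0.2, -0.1]
grip_width: 0.005
grip_force: 0.0
```

Run:
```python
from h import *
rel(.46,-.148,.034,-1.1)
a=[ortho(ctrl.get_image(n),z,.44,.66,-.18,.06,1600)[:,:,::-1] for n,z in (('top',.034),('scene',.055))]
cv2.imwrite('pics/o5.png',np.hstack(a))
```

```text
t 14.8 yaw -1.73 pos [ 0.4787 -0.3167  0.1924] tilt [ 0.0014 -0.0032 -1.    ]
units [-0.399 -2.809  2.631] turn -0.078 j [ 0.65  0.19 -0.13  1.7   0.03  1.25 -1.08] F [-0.7  0.2 -0.1] grip 0.005 0.0
```

View pics/o5.png

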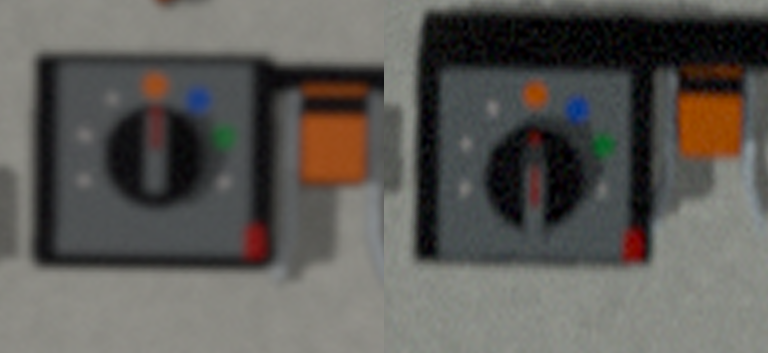

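The pack sits flush against the contact block (top view, column ~335, rows 85–183). The dial is up and points at orange. I'm handing the job in.

```bash
python3 -c "
from bench import ctrl
print(ctrl.close_job())"
```

```text
the job is handed in; nothing more can be done
None
```

The dial is sprung up and clicked in at the orange mark, the orange pack is home against the contacts, and the job was handed in at about 15 s of robot time; the judge returned no verdict.

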